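# Tighten a boxed-in clamp nut with a ring wrench

## Task

Take the ring wrench from the green rubber mat and tighten the brass clamp nut of the fixture clockwise until it comes up firmly tight, without overtightening it: the blue walls leave only a short swing, so lift the wrench off and reseat it on the nut for each stroke, and do not lean hard on the walls. Then lay the wrench back flat on the mat; leave the other things alone.

Things in the scene. Friction and masses are not known exactly. Their poses are not given: they have to be found in the camera images.
- wrench: Loose steel ring wrench, 0.4 kg, 24 mm thick throughout, lying flat. Origin: centre of its through hexagon hole, underside. Hole 43.6 mm across flats, flats square to x (and every 60 degrees); ring 65 mm across. Handle along its own -x: steel 16 mm wide to x = -100 mm (yellow band), then black rubber grip 18 mm wide to -190 mm. Centre of mass near x = -105 mm (weighted grip).
- wrench_ring (a point): The centre of the wrench's hexagon hole, on the underside (same as its origin).
- wrench_grip (a point): Point on the rubber grip, 115 mm from the hole's centre, at half thickness; grip here across the 18 mm width.
- fixture: Fixed steel clamping fixture, base plate 190 x 150 x 12 mm. Origin: on the nut's vertical axis, at the table top; its open side, where the wrench handle swings, looks along its own -x. A strap under the nut clamps a white turned ring on the +x side. A washer, 58 mm wide, top 41 mm above the table, carries the nut; a wrench that is fully on rests on it.
- left_cheek: Blue wall on the +y side of the opening (its origin is that of the fixture). Stands 42 to 86 mm from the nut's axis, top 85 mm above the table. It stops the 16 mm handle of a seated wrench when the handle points 49 degrees to the fixture's +y side of its -x direction.
- right_cheek: The same blue wall mirrored on the -y side; stops the handle 49 degrees to the -y side.
- nut_top (a point): Centre of the top face of the brass hexagon nut: 42 mm across flats, 17 mm tall (41 to 58 mm above the table; the stud end stands 1.5 mm prouder), upper 6 mm tapering to 34 mm, oiled. z up; x is square to a flat, turning with the nut: a wrench with its x along this x, or turned by any multiple of 60 degrees, fits, with about 4 degrees of play either way.
- stud (a joint): Elastic wind-up of the stud in rad, clockwise positive: 0.0025 rad per N m of tightening torque on the nut (400 N m/rad), too little to read well. It springs back to 0 when the torque goes. Firmly tight is 0.6 N m or more with the nut solid; above 1.9 N m it is overtightened. At the grip, 115 mm from the axis, that is about 5 and 16 N.
- mat: Fixed green rubber mat 270 x 120 x 3 mm, long side along its own x; origin at the centre of its underside. The wrench lies on it at the start.
- ring_gauge: Bystander: loose steel ring 64 mm wide, 20 mm tall.
- turned_part_1: Bystander: loose turned flanged bush 48 mm wide, 28 mm tall.
- vee_block: Bystander: loose steel vee block 34 x 45 x 36 mm behind the fixture.
- oiler: Bystander: loose needle oiler bottle with red cap, 27 mm wide, 102 mm tall.
- collar (a joint): How far the copper-coloured pressure collar under the washer has come down towards the strap, in m: 0.0006 m per rad of the nut's tightening (clockwise) turn, 0.0015 m when the nut is solid. At the start the nut is 1.85 to 2.3 rad short of solid, different each time, so the end must be felt; till then it runs with a drag of about 0.2 N m and stays where it is left.

How it is judged:
On the way, in this order (a step that is already met when the one before it is completed fails the run):
1. the wrench is seated on the nut: its hole's centre within 4 mm of the nut's axis and its underside at least 11 mm below the nut's top, with the nut not yet tight (horizontal distance between wrench_ring and nut_top below 0.004 m and z of wrench_ring in the frame of nut_top between -0.025 and -0.011 m and value of joint collar below 0.0013 m), for 0.2 s.
2. the nut is drawn firmly tight with the seated wrench: collar down by 1.45 mm or more and stud wind-up over 0.0015 rad (0.6 N m), held 0.2 s (value of joint collar above 0.00145 m and value of joint stud above 0.0015 rad and horizontal distance between wrench_ring and nut_top below 0.005 m and z of wrench_ring in the frame of nut_top below -0.009 m), for 0.2 s.
At the end, for the whole second after the job is handed in: The nut stays tight: collar down by 1.45 mm or more (1.5 mm when solid); the wrench lies flat (within 0.08 rad) and still on the mat, its ring centre over the mat and its grip point over the mat or at most 25 mm beyond its end (15 mm beyond its side) (value of joint collar above 0.00145 m and z of wrench in the frame of mat below 0.008 m and angle between wrench's own z axis and vertical below 0.08 rad and x of wrench_grip in the frame of mat above -0.16 m and x of wrench_ring in the frame of mat below 0.13 m and y of wrench_ring in the frame of mat between -0.06 and 0.06 m and y of wrench_grip in the frame of mat between -0.075 and 0.075 m and linear speed of wrench below 0.01 m/s); the robot touches nothing.
It fails at once if the nut is overtightened: stud wind-up above 0.00475 rad (1.9 N m) (value of joint stud above 0.00475 rad).
It fails at once if the wrench is leaned on a blue wall with more than 20 N (contact force between wrench and left_cheek above 20 N or contact force between wrench and right_cheek above 20 N).
It fails at once if a bystander is moved by more than 30 mm (distance of any of ring_gauge, turned_part_1, vee_block, oiler from where it was at the start of the episode above 0.03 m).
It also fails if it takes over 72 s, if anything falls off the work surface, if the arm or the gripper's body presses on something with over 40 N, if the wrist force passes 120 N, or if a joint passes its speed limit or range.

## Robot

A 6-joint arm with a two-finger parallel gripper is mounted at the origin on a cart in front of the work surface, level with it; the furniture and walls round the work are solid. World frame = base frame: x ahead of the robot, y to its left, z up, the work surface at z = 0. Lengths are in m, angles in rad, forces in N, time in s.
With the tool pointing down it reaches from about 0.275 to 0.725 m from the base axis. Payload 5.6 kg.
Tool frame: the origin (TCP) lies at the very end of the fingers, on their centre line; the grasp point (between the pads) lies 19 mm behind it; z points along the fingers, x is the direction in which the jaws open and shut, and the axes are right-handed (so a half turn about z gives the same grasp; the last joint's range is limited). The gripper opens to 85 mm and grips with 20 to 120 N. Pads are 22 mm wide; open, the fingers measure 114 mm over their backs; the gripper's body (76 mm by 85 mm) begins 54 mm behind the grasp point. The pads swing forward as they close: fully open they stand 13 mm farther back than shut.
Start: joints at [1.402, 0.255, 0.108, 0, -1.424, -0.285], TCP at [0.241, 0.494, 0.231] pointing down, gripper open.
Joint ranges: [-2.95, 2.95], [-1.21, 1.97], [-1.09, 1.5], [-2.87, 1.71], [-2.94, -0.07], [-3.05, 3.05]. Speed limits (rad/s): [2.57, 2.57, 3.14, 3.14, 3.14, 3.14].

## Interface

Orientations are given as a 3x3 rotation matrix whose columns are the frame's x, y, z axes.
In Python, from rig import arm, jaws, ik, cams, job, finder, status gives the robot as it stands. Calls block until the motion is done:
- arm.goto(position, orientation): joint-space move of the TCP to a pose.
- arm.movel(position, frame=None, velocity=0.15, until_force=None): straight line of the TCP; frame=None keeps the orientation; velocity is the mean speed in m/s. With until_force (N) it stops when the force on the tool has changed by that much, and returns True; else False.
- arm.move_joints(angles): joint-space move.
- jaws.set_gripper(opening): finger opening in m; the grip force is fixed at half the most; returns when the fingers have stopped.
- arm.sleep(seconds).
- ik(position, orientation): joint angles nearest the present ones, or None.
- cams.capture(name): name is "side" or "top"; returns a dict with "color" (420x560x3 uint8, blue, green, red), "z_map" (420x560 float32, m along the optical axis (not along the pixel's ray), 0 where there is no reading), "vertical_fov" (degrees; the focal length in pixels is half the picture's height over the tangent of half this angle, whatever the lens; pixels are square), "cx", "cy" (the principal point, pixels), "extrinsics" (4x4, takes a point from camera to world coordinates). Camera axes: x right, y down, z forward; pixel columns grow to the right and rows downward; lengths in m; the calibration is good to about 2 mm. A picture is of the moment at which its call begins.
A pose or a line that the arm cannot do raises arm.MotionError and nothing moves.
- job.close_job(): hands the job in, once; it reports no verdict.
Trained networks look in the newest picture that a camera, given by its name, has taken for a name from the list of things; names that differ only in an ending like _2 or _b are one class to them, and where a whole thing is asked for, a point or a joint stands for the part that bears it (a point fixed in the world has none). Each returns a list of dicts, best first, with "confidence" (0 to 1); they miss things now and then, are a little off and sometimes report something else, mostly with a low value. They report only what shows in the picture. A call takes as long as a camera call.
- finder.regions_of(camera, label): "pixels" (420x560 bool, what is visible of it) and "bbox" ([centre column, centre row, width, height] in pixels, round what is visible of it).
- finder.landmark_of(camera, label): "at" ([column, row] in pixels: a listed point, or the origin of a listed thing).
Readings, each from a call of its own:
- status.read_t(): time.
- status.read_q(): joint angles.
- status.read_joint_velocities(): joint speeds.
- status.read_tau(): joint torques, N m.
- status.read_position(): TCP position.
- status.read_eef_rot(): TCP orientation.
- status.read_wrist_force(): force on the tool from outside, world axes, zero at the start.
- status.read_moment(): the same for the moment, N m.
- status.read_grip_width(): finger opening in m.
Only numpy, scipy, OpenCV 4.12 (cv2) and the standard library are available. Lean on these libraries where they do the work, as an engineer would, in place of code of your own. Each camera call takes 0.05 s, during which the arm holds its last target.

## Working session

There is one attempt and no reset: what is moved stays moved. The work goes in short steps, each a Python script; the robot and the scene stay as the last script left them, time stands still between calls to the robot, and variables do not carry over. Pictures are saved under pics/ and viewed, and the job is handed in when it is done.

```bash
ls; mkdir -p pics; cat > h.py <<'E'
import numpy as np, cv2
from rig import arm, jaws, ik, cams, job, finder, status
def K(c):
    h=c["color"].shape[0]; return h/2/np.tan(np.radians(c["vertical_fov"])/2)
def world(c,u,v,z=None):
    if z is None: z=c["z_map"][int(round(v)),int(round(u))]
    f=K(c); p=np.array([(u-c["cx"])/f*z,(v-c["cy"])/f*z,z,1]); return (c["extrinsics"]@p)[:3]
def onplane(c,u,v,h):
    f=K(c); d=c["extrinsics"][:3,:3]@np.array([(u-c["cx"])/f,(v-c["cy"])/f,1]); o=c["extrinsics"][:3,3]
    return o+d*(h-o[2])/d[2]
def cloud(c):
    f=K(c); z=c["z_map"]; v,u=np.mgrid[:z.shape[0],:z.shape[1]]
    P=np.stack([(u-c["cx"])/f*z,(v-c["cy"])/f*z,z],-1)
    return P@c["extrinsics"][:3,:3].T+c["extrinsics"][:3,3]
E
python3 - <<'E'
from h import *
for n in ["top","side"]:
    c=cams.capture(n); cv2.imwrite(f"pics/{n}0.png",c["color"])
    print(n,c["extrinsics"].round(3).tolist(),K(c),c["cx"],c["cy"])
    for l in ["wrench_ring","wrench_grip","nut_top","fixture","mat","ring_gauge","turned_part_1","vee_block","oiler"]:
        r=finder.landmark_of(n,l)
        for x in r[:2]:
            print(l,np.round(x["at"],1),round(x["confidence"],2),world(c,*x["at"]).round(4))
print(status.read_t(),status.read_wrist_force())
E
```

```text
pics
top [[0.0, -0.99, 0.14, 0.432], [-1.0, 0.003, 0.024, -0.055], [-0.024, -0.14, -0.99, 1.207], [0.0, 0.0, 0.0, 1.0]] 463.48458653847473 278.7631047308299 204.72880948986446
wrench_ring [168.6 211.2] 0.91 [0.5856 0.2643 0.0054]
wrench_grip [161.1 251.5] 0.91 [0.4794 0.2748 0.0252]
wrench_grip [169.2 210.4] 0.41 [0.5878 0.2627 0.0055]
nut_top [293.8 195.9] 0.45 [ 0.6164 -0.0644  0.0596]
fixture [300.5 198.5] 0.93 [ 0.6106 -0.0812  0.054 ]
mat [162.  228.5] 0.9 [0.538  0.2736 0.0287]
ring_gauge [426.1 208. ] 0.59 [ 0.5924 -0.4086  0.0029]
ring_gauge [387.4 250.7] 0.41 [ 0.4805 -0.2982  0.0353]
turned_part_1 [426.6 234.6] 0.76 [ 0.5214 -0.4     0.0261]
vee_block [342.4 138.9] 0.75 [ 0.7706 -0.1917  0.0322]
oiler [387.9 247.2] 0.48 [ 0.488  -0.2942  0.0614]
side [[0.975, -0.069, 0.21, 0.385], [-0.22, -0.378, 0.899, -1.024], [0.018, -0.923, -0.384, 0.466], [0.0, 0.0, 0.0, 1.0]] 386.7721114793712 284.4383972488562 208.1717164338945
wrench_grip [229.  185.9] 0.7 [0.4858 0.2661 0.0151]
nut_top [288.9 209. ] 0.4 [ 0.6039 -0.1378  0.0848]
mat [244.8 186.1] 0.59 [0.5407 0.2622 0.0124]
ring_gauge [313.2 299. ] 0.76 [ 0.5913 -0.4095  0.0025]
ring_gauge [278.6 303.5] 0.42 [ 0.5164 -0.4283  0.0161]
turned_part_1 [280.  306.5] 0.86 [ 0.5193 -0.4283  0.0088]
vee_block [288.7 226.9] 0.75 [ 0.6008 -0.1528  0.0415]
vee_block [353.7 241.2] 0.67 [ 0.7633 -0.1979  0.0075]
oiler [256.1 279.4] 0.92 [ 0.4896 -0.3224  0.0058]
1.0 [ 0.15725652 -0.39123186 -0.66996604]
```

```bash
python3 - <<'E'
import cv2
a=cv2.imread("pics/top0.png");
cv2.imwrite("pics/top0z.png",cv2.resize(a[120:300,120:400],None,fx=2.8,fy=2.8,interpolation=cv2.INTER_CUBIC))
E
```

```text
(no output)
```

View pics/top0z.png

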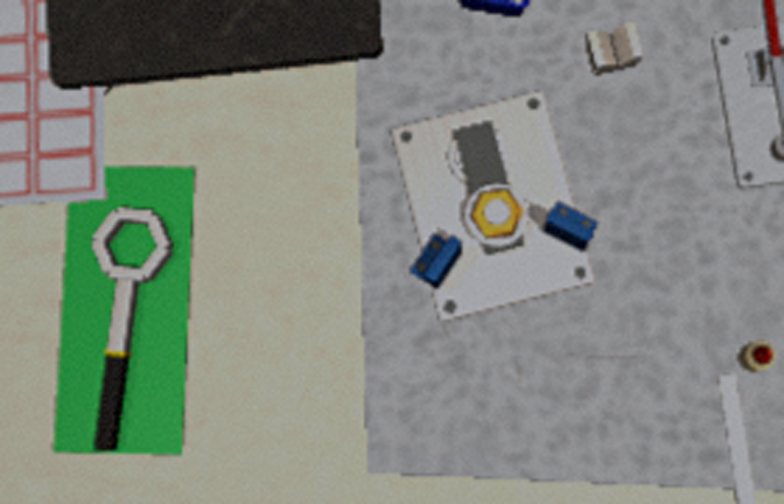

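View pics/side0.png

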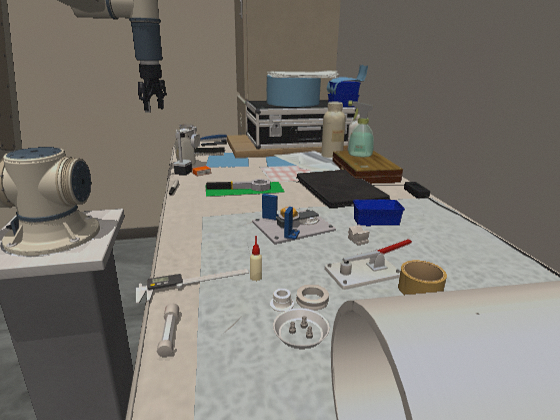

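View pics/top0.png

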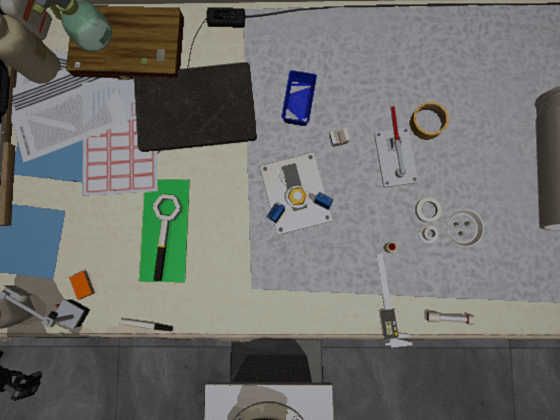

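The top view shows the wrench on the mat, with its ring at about (167,207) and its grip at (161,260). The nut is at about (297,196), between cheeks at (276,212) and (324,200). Next I'll refine these poses with model fits.

```bash
cat > fit.py <<'E'
from h import *
from scipy.optimize import minimize
S=8
def proj(c,P):
    E=np.linalg.inv(c["extrinsics"]); q=P@E[:3,:3].T+E[:3,3]; f=K(c)
    return np.stack([q[:,0]/q[:,2]*f+c["cx"],q[:,1]/q[:,2]*f+c["cy"]],1)
def hexa(af,z,off=0): # flats square to x => vertices at 30+60k
    a=np.radians(30+60*np.arange(6)); r=af/2/np.cos(np.pi/6)
    return np.c_[r*np.cos(a),r*np.sin(a),np.full(6,z)]
def T(P,x,y,t,z0=0):
    c,s=np.cos(t),np.sin(t); return P@np.array([[c,-s,0],[s,c,0],[0,0,1]]).T+[x,y,z0]
def raster(c,polys,box,sub=()):
    u0,v0,w,h=box; m=np.zeros((h*S,w*S),np.uint8)
    def dr(P,val,hull=False):
        q=(proj(c,P)-[u0,v0]+0.5)*S-0.5
        if hull: q=cv2.convexHull(q.astype(np.float32))[:,0]
        cv2.fillPoly(m,[np.round(q*16).astype(np.int32)],val,shift=4)
    for P in polys: dr(P,1,True)
    for P in sub:   # through holes: intersection of top & bottom polys
        a=np.zeros_like(m)
        k=None
        for p in P:
            b=np.zeros_like(m); q=(proj(c,p)-[u0,v0]+0.5)*S-0.5
            cv2.fillPoly(b,[np.round(q*16).astype(np.int32)],1,shift=4); k=b if k is None else k&b
        m[k>0]=0
    return cv2.resize(m.astype(np.float32),(w,h),interpolation=cv2.INTER_AREA)
def nut_model(x,y,t):
    return [np.vstack([T(hexa(.042,z),x,y,t) for z in(.041,.052)]+[T(hexa(.034,.058),x,y,t)])]
def wrench_model(x,y,t,z0):
    a=np.radians(np.arange(0,360,6)); C=[np.c_[.0325*np.cos(a),.0325*np.sin(a),np.full(60,z)] for z in(0,.024)]
    def bar(x0,x1,w): return np.array([[X,Y,Z] for X in(x0,x1) for Y in(-w/2,w/2) for Z in(0,.024)])
    pol=[T(np.vstack(C),x,y,t,z0),T(bar(-.028,-.1,.016),x,y,t,z0),T(bar(-.1,-.19,.018),x,y,t,z0)]
    sub=[[T(hexa(.0436,z),x,y,t,z0) for z in (0,.024)]]
    return pol,sub
def search(cost,x0,steps):
    best=None
    for s in (1,.4):
        r=minimize(cost,x0,method="Nelder-Mead",options=dict(initial_simplex=np.array([x0]+[np.array(x0)+np.eye(len(x0))[i]*steps[i]*s for i in range(len(x0))]),xatol=1e-5,fatol=1e-6,maxiter=300)); x0=r.x
    return r.x,r.fun
def fit_nut(c,x,y):
    u,v=proj(c,np.array([[x,y,.055]]))[0]; box=(int(u)-14,int(v)-14,28,28)
    im=c["color"][box[1]:box[1]+28,box[0]:box[0]+28].astype(float)
    sat=np.clip((im[...,2]-im[...,0])/90,0,1)  # yellowness
    hsvm=sat
    def cost(p):
        m=raster(c,nut_model(*p),box)
        # stud end removed from comparison
        su,sv=proj(c,np.array([[p[0],p[1],.0595]]))[0]
        V,U=np.mgrid[:28,:28]; w=((U+box[0]-su)**2+(V+box[1]-sv)**2>5.5**2)
        return np.mean(w*(m-hsvm)**2)
    res=[search(cost,[x,y,t],[.004,.004,.15]) for t in np.radians([-20,-5,10,25,40])]
    return sorted(res,key=lambda r:r[1]),hsvm,box
E
python3 - <<'E'
from fit import *
c=cams.capture("top")
r,s,box=fit_nut(c,.614,-.066)
for a,f in r: print(a[:2].round(4),np.degrees(a[2])%60,f)
cv2.imwrite("pics/nutsat.png",cv2.resize(np.hstack([(s*255).astype(np.uint8),(raster(c,nut_model(*r[0][0]),box)*255).astype(np.uint8)]),None,fx=12,fy=12,interpolation=0))
cv2.imwrite("pics/nutcol.png",cv2.resize(c["color"][box[1]-20:box[1]+50,box[0]-20:box[0]+50],None,fx=8,fy=8,interpolation=cv2.INTER_CUBIC))
# wrench: not green
u0,v0,w,h=130,165,65,125
im=c["color"][v0:v0+h,u0:u0+w].astype(float)
g=np.clip((im[...,1]-np.maximum(im[...,0],im[...,2]))/70,0,1)
np.save("g.npy",g)
cv2.imwrite("pics/wrg.png",cv2.resize((g*255).astype(np.uint8),None,fx=4.5,fy=4.5,interpolation=0))
R=finder.regions_of("top","fixture"); print([(q["confidence"],q["bbox"]) for q in R[:2]])
for l in("left_cheek","right_cheek"):
    R=finder.regions_of("top",l)
    for q in R[:2]:
        P=cloud(c)[q["pixels"]]; P=P[P[:,2]>.075]; print(l,q["confidence"],q["bbox"],len(P),P.mean(0).round(4) if len(P) else 0)
E
```

```text
[ 0.6186 -0.0732] 6.588514630468926 0.009373836349137457
[ 0.6187 -0.0727] 6.908640817846799 0.009507975291172603
[ 0.6187 -0.0727] 6.908640817846688 0.009507975291172603
[ 0.6187 -0.0729] 7.724324203201204 0.009535413431142134
[ 0.6187 -0.0731] 2.5662365699951324 0.00987275377092388
[(0.95, [296.4, 192.1, 73.4, 86.1])]
left_cheek 0.68 [276.4, 215.1, 19.8, 17.1] 91 [ 0.5708 -0.0239  0.0964]
right_cheek 0.8 [324.4, 200.3, 20.9, 21.0] 91 [ 0.6016 -0.1358  0.084 ]
```

```bash
python3 -c "
import cv2,numpy as np
a=cv2.imread('pics/nutsat.png');b=cv2.imread('pics/nutcol.png');cv2.imwrite('pics/cmb.png',cv2.resize(np.vstack([cv2.resize(a,(560,280)),b]),(400,600)))"
```

```text
(no output)
```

View pics/wrg.png

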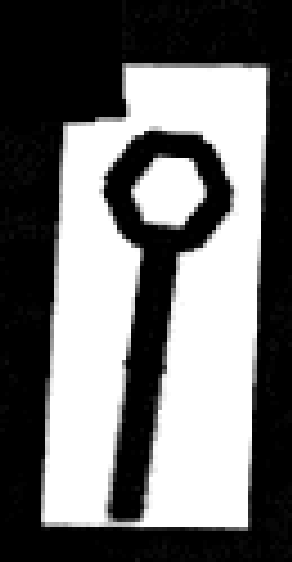

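View pics/nutsat.png

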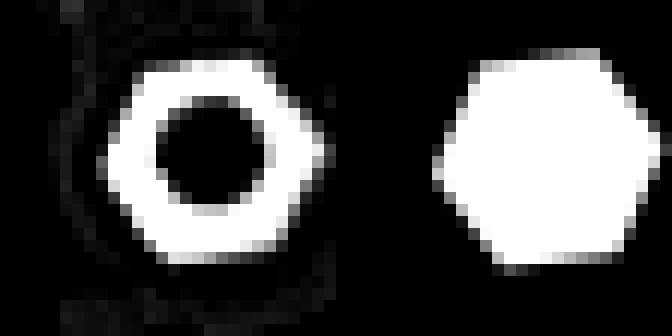

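View pics/nutcol.png

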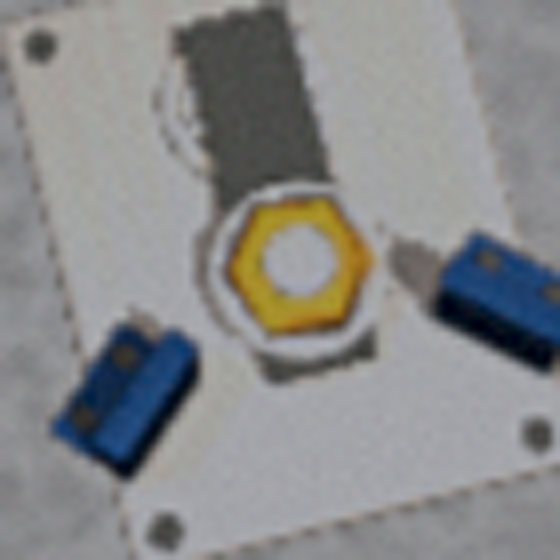

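```bash
cat >> fit.py <<'E'
def wrench_model(x,y,t,z0):
    def bar(x0,x1,w): return np.array([[X,Y,Z] for X in(x0,x1) for Y in(-w/2,w/2) for Z in(0,.024)])
    pol=[T(np.vstack([hexa(.065,0),hexa(.065,.024)]),x,y,t,z0),T(bar(-.028,-.1,.016),x,y,t,z0),T(bar(-.1,-.19,.018),x,y,t,z0)]
    sub=[[T(hexa(.0436,z),x,y,t,z0) for z in (0,.024)]]
    return pol,sub
E
python3 - <<'E'
from fit import *
c=cams.capture("top")
box=(130,165,65,125); g=1-np.load("g.npy")
V,U=np.mgrid[:125,:65]
fg=cv2.dilate((raster(c,wrench_model(.59,.262,np.radians(-6),.003)[0],box)>0).astype(np.uint8),np.ones((9,9)))
fg[:int(26*1.2)]*= 1; ok=fg.astype(bool)&(V>28)&(V<115)
def cost(p):
    a,b=wrench_model(*p,.003); return np.mean(((raster(c,a,box,b)-g)**2)[ok])
for t in (-3,-8):
    x,f=search(cost,[.59,.262,np.radians(t)],[.006,.006,.05]); print("wrench",x[:2].round(4),np.degrees(x[2]),f)
a,b=wrench_model(*x,.003)
m=raster(c,a,box,b); cv2.imwrite("pics/wfit.png",cv2.resize(np.dstack([g*0,m*255,g*255]).astype(np.uint8),None,fx=4.5,fy=4.5,interpolation=0))
# stud circle & nut
for k in (60,90,130):
    bx=(283,182,28,28); im=c["color"][182:210,283:311].astype(float); s=np.clip((im[...,2]-im[...,0])/k,0,1)
    filled=s.copy()
    M=cv2.moments((s>.5).astype(np.uint8)*1)
    cs,_=cv2.findContours((cv2.resize(s,None,fx=8,fy=8,interpolation=cv2.INTER_CUBIC)>.5).astype(np.uint8),cv2.RETR_CCOMP,cv2.CHAIN_APPROX_NONE)
    for q in cs:
        if cv2.contourArea(q)>1500:
            mm=cv2.moments(q); u=(mm["m10"]/mm["m00"]+.5)/8-.5+bx[0]; v=(mm["m01"]/mm["m00"]+.5)/8-.5+bx[1]
            pa=cv2.approxPolyDP(q,9,True)[:,0]
            print(k,cv2.contourArea(q)/64,(u,v),onplane(c,u,v,.052).round(4),onplane(c,u,v,.0595).round(4),len(pa))
# plate corners/holes via polygon: near-white low-tex
P=cloud(c)
sub=P[170:225,285:312]; z=sub[...,2]
print("heights nut region", np.percentile(z[z>.03],[10,50,90,98]))
for r in range(190,204,2): print(np.round(P[r,286:310:2,2]*1000).astype(int))
print("mat z",np.median(P[200:270,175:185,2]),"table z",np.median(P[240:280,200:240,2]))
E
```

```text
wrench [0.5954 0.2666] -5.462306333689858 0.023033918685787073
wrench [0.5954 0.2664] -5.691484316567261 0.022907059332220543
60 237.375 (297.1502366925575, 195.82413852685625) [ 0.6178 -0.0729  0.052 ] [ 0.6166 -0.0727  0.0595] 7
60 62.109375 (297.09594863731655, 195.24720125786163) [ 0.6193 -0.0727  0.052 ] [ 0.6181 -0.0726  0.0595] 6
90 227.2421875 (297.10664916171027, 195.79645474496053) [ 0.6179 -0.0728  0.052 ] [ 0.6167 -0.0726  0.0595] 7
90 66.65625 (297.1033120409439, 195.23870917330834) [ 0.6193 -0.0727  0.052 ] [ 0.6181 -0.0726  0.0595] 7
130 213.578125 (297.05378197624793, 195.78538725095714) [ 0.6179 -0.0726  0.052 ] [ 0.6167 -0.0725  0.0595] 7
130 74.2578125 (297.1111629843942, 195.26584911450115) [ 0.6192 -0.0728  0.052 ] [ 0.618  -0.0727  0.0595] 8
heights nut region [0.03272138 0.03999127 0.05914282 0.06195832]
[12 38 42 59 57 63 53 58 50 39 40 11]
[11 39 54 56 59 61 58 58 58 56 41 13]
[46 40 56 56 63 62 58 59 60 60 51 13]
[42 57 55 57 61 61 59 60 60 59 38 10]
[43 42 55 59 58 61 60 60 62 57 40 11]
[12 41 48 52 60 54 59 55 58 44 40 11]
[12 44 39 50 59 58 57 54 54 39 39 11]
mat z 0.0033997726845169662 table z -0.0013427567360694281
```

View pics/wfit.png

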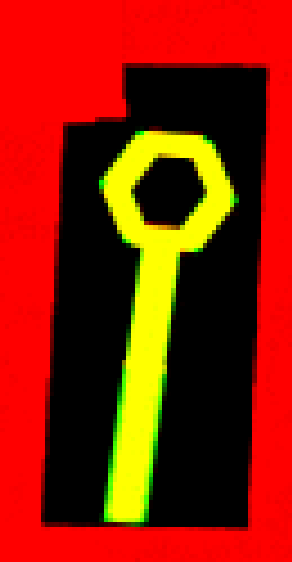

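```bash
cat >> h.py <<'E'
def R(psi,s=1):
    x=s*np.array([-np.sin(psi),np.cos(psi),0]); z=np.array([0,0,-1.]); return np.c_[x,np.cross(z,x),z]
E
python3 - <<'E'
from h import *
for s in (1,-1):
    for (x,y,p) in [(.5954,.2665,-5.6)]+[(.618,-.0728,q) for q in (60,36,6,-10,-30)]:
        t=np.radians(p); q=ik([x-.115*np.cos(t),y-.115*np.sin(t),.05],R(t,s)); print(s,p,None if q is None else np.round(q,2))
E
```

```text
1 -5.6 [ 0.81  0.39 -0.19  0.   -1.   -2.47]
1 60 [-0.03  0.44 -0.1   0.   -1.03 -0.49]
1 36 [ 0.03  0.37 -0.22  0.   -0.98 -0.97]
1 6 [ 0.14  0.31 -0.3   0.   -0.95 -1.61]
1 -10 [ 0.2   0.31 -0.31  0.   -0.95 -1.95]
1 -30 [ 0.27  0.33 -0.28  0.   -0.96 -2.37]
-1 -5.6 [ 0.81  0.39 -0.19  0.   -1.    0.67]
-1 60 [-0.03  0.44 -0.1   0.   -1.03  2.65]
-1 36 [ 0.03  0.37 -0.22  0.   -0.98  2.17]
-1 6 [ 0.14  0.31 -0.3   0.   -0.95  1.54]
-1 -10 [ 0.2   0.31 -0.31  0.   -0.95  1.19]
-1 -30 [ 0.27  0.33 -0.28  0.   -0.96  0.77]
```

```bash
python3 - <<'E'
from h import *
t=np.radians(-5.6); p=np.array([.5954-.115*np.cos(t),.2665-.115*np.sin(t)])
print(status.read_t())
jaws.set_gripper(.05)
arm.goto([*p,.10],R(t,-1)); f0=status.read_wrist_force(); m0=status.read_moment()
print("t",status.read_t(),f0,m0)
hit=arm.movel([*p,.0055],velocity=.08,until_force=8); print(hit,status.read_position())
jaws.set_gripper(0.0); print("w",status.read_grip_width(),status.read_wrist_force()-f0)
arm.movel([*p,.10],velocity=.15); print(status.read_t(),status.read_wrist_force()-f0,status.read_moment()-m0,status.read_grip_width())
c=cams.capture("top"); cv2.imwrite("pics/lift.png",cv2.resize(c["color"][140:300,100:300],None,fx=4,fy=3.75)[:600])
c=cams.capture("side"); cv2.imwrite("pics/lifts.png",cv2.resize(c["color"][130:230,160:360],None,fx=4,fy=4))
E
```

```text
1.25
t 3.0083 [-0.47732912  0.4251642   0.54749858] [ 0.06544796  0.03693457 -0.0186712 ]
False [0.48128936 0.27803755 0.00605594]
w 0.016664715890088437 [-0.54514997 -3.40457211  4.6548522 ]
5.5167 [ 1.51772355 -0.5053531  -5.8448306 ] [-0.13036689 -0.01737323  0.046218  ] 0.016740967788301194
```

View pics/lift.png

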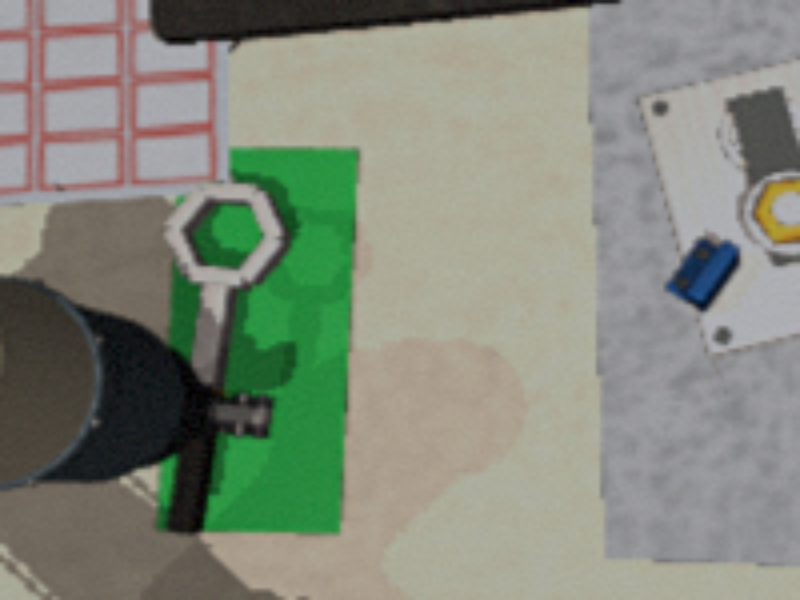

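View pics/lifts.png

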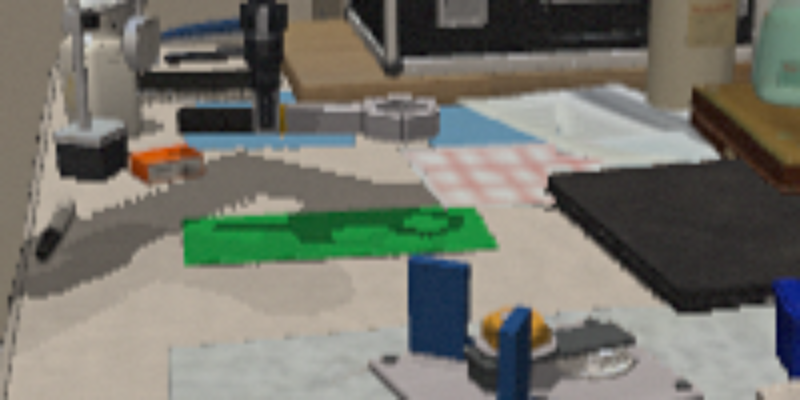

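```bash
python3 - <<'E'
from fit import *
c=cams.capture("top")
P=status.read_position(); z0=P[2]-.0031
print("TCP",P)
box=(135,178,50,50)
im=c["color"][178:228,135:185].astype(float)
g=1-np.clip((im[...,1]-np.maximum(im[...,0],im[...,2]))/np.maximum(15,.35*im[...,1]),0,1)
V,U=np.mgrid[:50,:50]
psi=np.radians(-5.6); xy=P[:2]+.115*np.array([np.cos(psi),np.sin(psi)])
pr=wrench_model(*xy,psi,z0)[0]
fg=cv2.dilate((raster(c,pr,box)>0).astype(np.uint8),np.ones((7,7))).astype(bool)
ok=fg&(U+135>146)&(V+178>181)
def cost(p):
    a,b=wrench_model(*p,z0); return np.mean(((raster(c,a,box,b)-g)**2)[ok])
for t in(-3,-8):
    x,f=search(cost,[*xy,np.radians(t)],[.005,.005,.05]); 
    d=x[:2]-P[:2]; print(x[:2].round(4),np.degrees(x[2]),f,"L along,perp",d@[np.cos(x[2]),np.sin(x[2])],d@[-np.sin(x[2]),np.cos(x[2])])
a,b=wrench_model(*x,z0); m=raster(c,a,box,b)
cv2.imwrite("pics/w2.png",cv2.resize(np.dstack([ok*90,m*255,g*255]).astype(np.uint8),None,fx=10,fy=10,interpolation=0))
print(status.read_t())
E
```

```text
TCP [0.48016827 0.27716284 0.09847908]
[0.5948 0.2684] -4.122468485213632 0.05603746905422425 L along,perp 0.11500298109671742 -0.00045263942233149813
[0.5948 0.2681] -5.325760543141582 0.05492497959728118 L along,perp 0.11498824236027763 0.0015980029912619962
5.6667
```

View pics/w2.png

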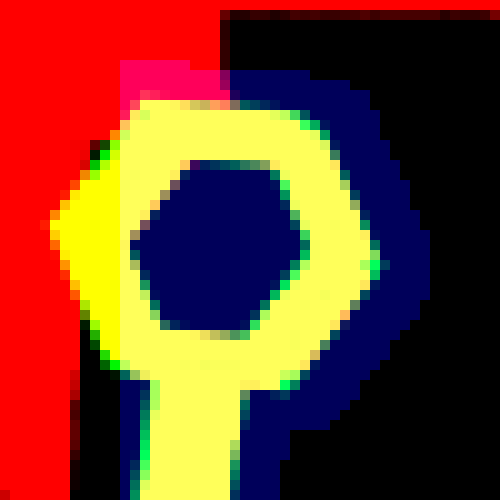

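```bash
cat >> h.py <<'E'
L=.115
N=np.array([.618,-.0728])
def tcp(psi,z,n=None,perp=0.):
    n=N if n is None else np.array(n)
    return np.array([n[0]-L*np.cos(psi)+perp*np.sin(psi),n[1]-L*np.sin(psi)-perp*np.cos(psi),z])
E
python3 - <<'E'
from h import *
P=status.read_position(); arm.movel([P[0],P[1],.15],velocity=.2)
t=np.radians(6)
arm.goto(tcp(t,.13),R(t,-1))
arm.movel(tcp(t,.085),velocity=.12)
P=status.read_position(); print(status.read_t(),P,tcp(t,.085),status.read_wrist_force(),status.read_moment(),status.read_eef_rot().round(3).tolist())
c=cams.capture("top"); cv2.imwrite("pics/ab.png",cv2.resize(c["color"][150:250,240:350],None,fx=7,fy=6,interpolation=cv2.INTER_CUBIC))
c=cams.capture("side"); cv2.imwrite("pics/abs.png",cv2.resize(c["color"][170:250,230:340],None,fx=7,fy=7,interpolation=cv2.INTER_CUBIC))
E
```

```text
7.95 [ 0.50415843 -0.0844855   0.08542616] [ 0.50362998 -0.08482077  0.085     ] [-0.48199443 -0.17975506 -2.47098507] [-0.03521584 -0.01357348 -0.020083  ] [[0.106, -0.994, 0.0], [-0.994, -0.106, -0.001], [0.001, -0.0, -1.0]]
```

View pics/ab.png

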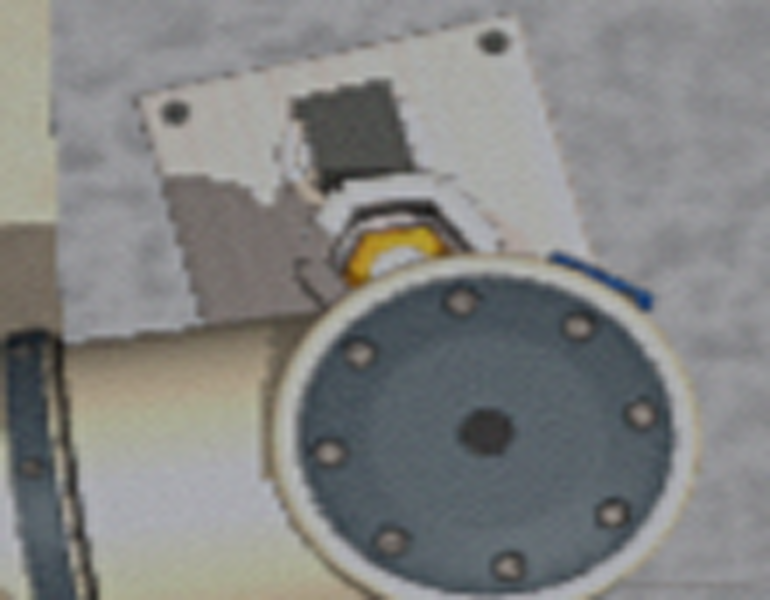

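View pics/abs.png

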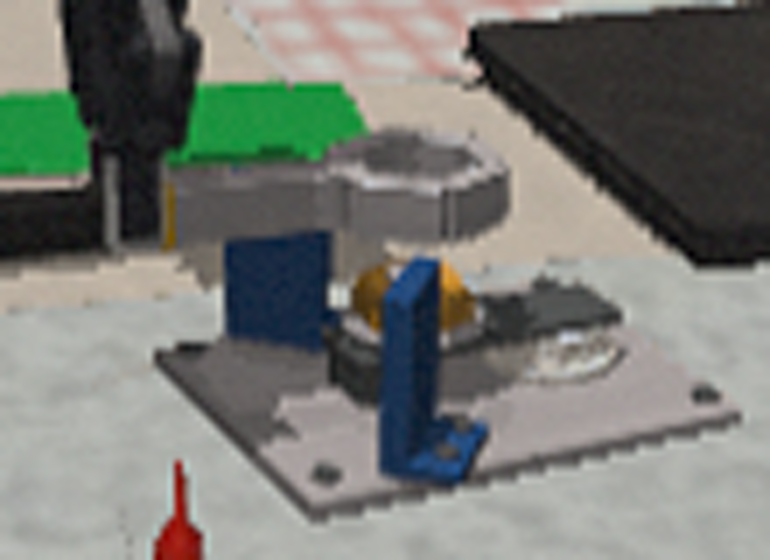

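The top view shows the nut inside the wrench hole at about (400,250). In the side view, the ring at (415,185) sits straight above the nut at (415,295). I'll now do a guarded lowering.

```bash
python3 - <<'E'
from h import *
t=np.radians(6)
arm.movel(tcp(t,.066),velocity=.08); arm.sleep(.1); f0=status.read_wrist_force()
h=arm.movel(tcp(t,.0425),velocity=.025,until_force=8); 
P=status.read_position(); print(status.read_t(),h,P,(P-tcp(t,.0425)),status.read_wrist_force()-f0,status.read_moment())
c=cams.capture("side"); cv2.imwrite("pics/low1.png",cv2.resize(c["color"][170:250,230:340],None,fx=7,fy=7,interpolation=cv2.INTER_CUBIC))
E
```

```text
9.475 True [ 0.50364041 -0.08519551  0.04289959] [ 1.04249317e-05 -3.74741217e-04  3.99591839e-04] [-0.71118518 -0.95845714  8.68088102] [-0.00794636 -0.26111958 -0.00835818]
```

View pics/low1.png

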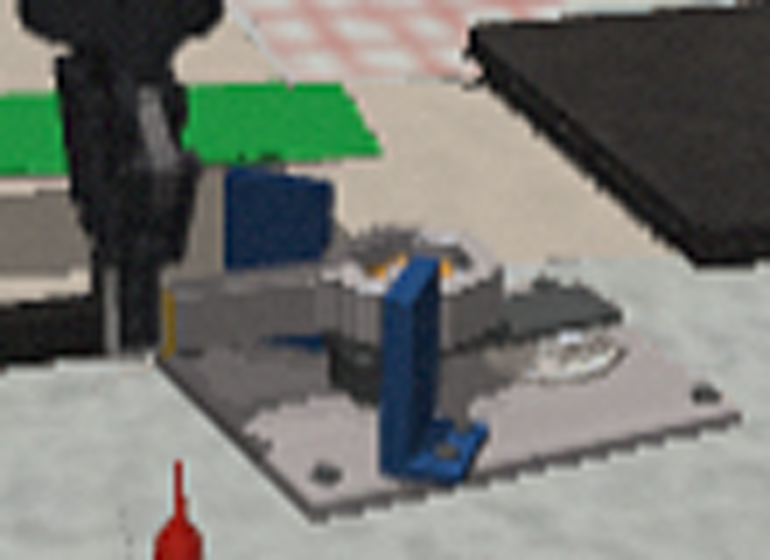

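```bash
cat >> h.py <<'E'
import json
def cw(f0,m0):
    F=status.read_wrist_force()-f0; M=status.read_moment()-m0; P=status.read_position(); r=P[:2]-N
    return r[0]*F[1]-r[1]*F[0]+M[2], F, M[2], P
def stroke(a,b,z,f0,m0,step=3,vel=.03,uf=6.,stop=.65):
    ps=a
    while ps>b+1e-6:
        ps=max(b,ps-step); t=np.radians(ps)
        h=arm.movel(tcp(t,z),frame=R(t,-1),velocity=vel,until_force=uf)
        T,F,M,P=cw(f0,m0)
        rot=status.read_eef_rot(); act=np.degrees(np.arctan2(rot[0,0],-rot[1,0])) 
        print(round(ps,1),"act",round(act,2),h,"T %.2f"%T,"F",F.round(1),"M %.2f"%M,"z %.4f"%P[2],"r %.4f"%np.hypot(*(P[:2]-N)))
        if h or T>stop: return ps,T
    return ps,T
E
python3 - <<'E'
from h import *
t=np.radians(6); arm.movel(tcp(t,.0442),velocity=.02); arm.sleep(.2)
f0=status.read_wrist_force(); m0=status.read_moment(); print(status.read_position(),f0,m0)
np.save("b.npy",np.r_[f0,m0])
print(stroke(6,-6,.0442,f0,m0))
print(status.read_t())
E
```

```text
[ 0.50375152 -0.08487038  0.04405638] [ 1.44589084 -2.05076053 -2.64614865] [-0.6031773  -0.92421388 -0.17084695]
3 act 3.03 False T -0.02 F [ 2.5 -1.2 -1.3] M -0.17 z 0.0441 r 0.1146
0 act 0.04 False T -0.15 F [ 3.2 -0.6 -1. ] M -0.22 z 0.0441 r 0.1144
-3 act -2.96 False T -0.10 F [ 3.5 -1.1 -1.5] M -0.21 z 0.0442 r 0.1144
-6 act -5.96 False T -0.03 F [ 3.9 -2.  -0.6] M -0.21 z 0.0442 r 0.1143
(-6, np.float64(-0.03278303691431422))
11.425
```

```bash
sed -i 's/^N=.*/N=np.array([.6187,-.0728])/' h.py; python3 - <<'E'
from h import *
f0=np.array([-.48,-.18,-2.47]); m0=np.array([-.035,-.0136,-.02])
print(cw(f0,m0))
print(stroke(-6,-24,.0442,f0,m0,uf=7,stop=.9))
arm.sleep(.3); print(cw(f0,m0))
print(status.read_t())
c=cams.capture("top"); cv2.imwrite("pics/s1.png",cv2.resize(c["color"][150:250,240:350],None,fx=7,fy=6,interpolation=cv2.INTER_CUBIC))
E
```

```text
(np.float64(0.009484836260951313), array([ 5.84405058, -3.85366074, -0.79735592]), np.float64(-0.3637259323328371), array([ 0.50429167, -0.06121897,  0.04417589]))
-9 act -8.93 False T 0.04 F [ 4.2 -4.2 -0.7] M -0.36 z 0.0441 r 0.1149
-12 act -11.93 False T 0.07 F [ 5.1 -4.9 -0.9] M -0.36 z 0.0441 r 0.1148
-15 act -14.92 False T -0.09 F [ 4.3 -3.7 -2.2] M -0.37 z 0.0441 r 0.1148
-18 act -17.92 False T 0.08 F [ 4.  -4.9 -1.2] M -0.32 z 0.0441 r 0.1147
-21 act -20.92 False T 0.04 F [ 4.5 -5.1 -1.9] M -0.32 z 0.0441 r 0.1147
-24 act -23.92 False T -0.03 F [ 4.9 -5.  -1.7] M -0.33 z 0.0440 r 0.1146
(-24, np.float64(-0.033087946864448714))
(np.float64(0.03661483888555728), array([ 5.17269995, -5.0364496 , -2.00290047]), np.float64(-0.2544643810465911), array([ 0.51370194, -0.02683982,  0.04406178]))
13.8333
```

View pics/s1.png

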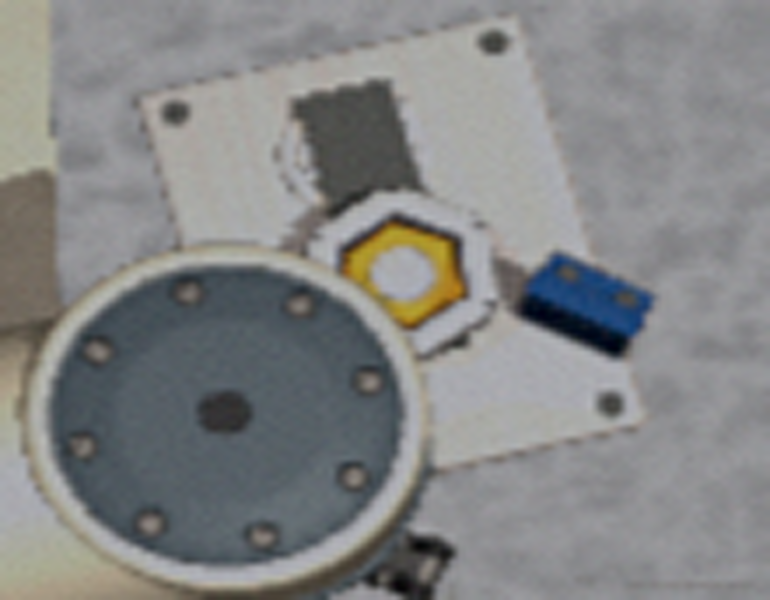

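```bash
cat >> h.py <<'E'
def reseat(a,up=.069,zs=.0425):
    b=a+60; t=np.radians(a)
    arm.movel(tcp(t,.0445),frame=R(t,-1),velocity=.04); arm.sleep(.1)
    arm.movel(tcp(t,up),velocity=.08)
    arm.sleep(.1); print("lift",status.read_position(),status.read_wrist_force(),status.read_moment())
    n=4
    for k in range(1,n+1):
        t=np.radians(a+60*k/n); arm.movel(tcp(t,up),frame=R(t,-1),velocity=.12)
    arm.sleep(.2); f=status.read_wrist_force(); m=status.read_moment(); print("free",status.read_position(),f,m)
    h=arm.movel(tcp(t,zs),velocity=.03,until_force=8)
    print("down",h,status.read_position(),status.read_wrist_force()-f,status.read_moment()-m,"t",status.read_t())
    np.save("b.npy",np.r_[f,m]); return b
E
python3 - <<'E'
from h import *
reseat(-20.5)
c=cams.capture("side"); cv2.imwrite("pics/low2.png",cv2.resize(c["color"][170:250,230:340],None,fx=7,fy=7,interpolation=cv2.INTER_CUBIC))
E
```

```text
lift [ 0.50994956 -0.03229139  0.06804617] [-0.35466999  0.69092762 -4.92750943] [ 0.0075318   0.03731133 -0.02966521]
free [ 0.52966143 -0.14526538  0.06900465] [ 0.93686799  0.6975205  -4.73817448] [-0.04153037 -0.01264391  0.01677819]
down True [ 0.52969305 -0.14628949  0.04290718] [-2.36539818 -0.41797066  9.81256183] [ 0.38457992 -0.1603833   0.02452999] t 17.5583
```

View pics/low2.png

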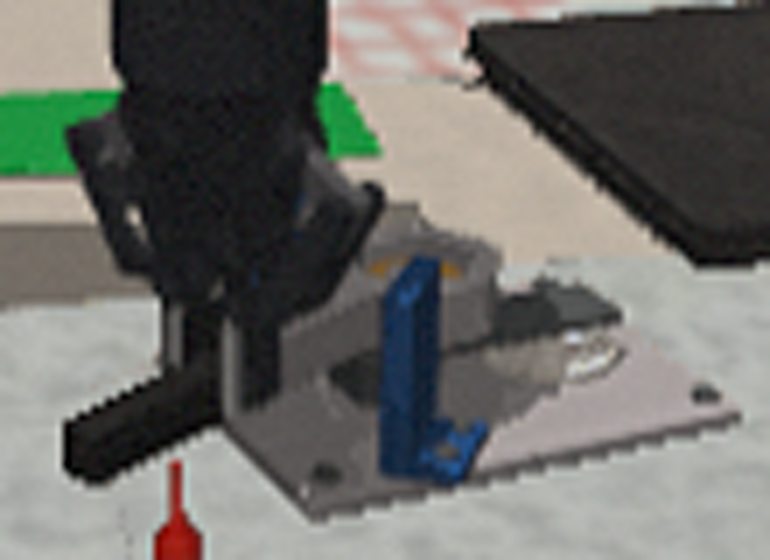

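```bash
python3 - <<'E'
from h import *
t=np.radians(39.5); arm.movel(tcp(t,.0442),velocity=.02)
b=np.load("b.npy"); f0,m0=b[:3],b[3:]
print(stroke(39.5,-24,.0442,f0,m0,step=6,vel=.04,uf=7,stop=.9)); print(status.read_t())
E
```

```text
33.5 act 33.55 False T 0.08 F [-2.  -5.4  4. ] M -0.31 z 0.0439 r 0.1156
27.5 act 27.57 False T -0.02 F [-2.8 -4.8  3.6] M -0.36 z 0.0440 r 0.1155
21.5 act 21.6 False T -0.11 F [-3.3 -4.4  2.3] M -0.45 z 0.0440 r 0.1154
15.5 act 15.62 False T 0.11 F [-2.3 -5.7  3.3] M -0.46 z 0.0440 r 0.1153
9.5 act 9.64 False T -0.01 F [-1.9 -4.4  1.9] M -0.48 z 0.0440 r 0.1152
3.5 act 3.65 False T 0.25 F [-1.7 -6.6  2.2] M -0.50 z 0.0440 r 0.1151
-2.5 act -2.33 False T 0.04 F [-0.9 -4.9  1.3] M -0.52 z 0.0441 r 0.1150
-8.5 act -8.32 False T 0.12 F [-0.4 -5.7  1.1] M -0.54 z 0.0441 r 0.1149
-14.5 act -14.3 False T 0.32 F [-0.  -8.   0.7] M -0.57 z 0.0441 r 0.1148
-20.5 act -20.3 False T 0.15 F [-0.  -6.7  0.5] M -0.57 z 0.0441 r 0.1146
-24 act -23.79 False T 0.14 F [ 1.  -7.3  0.9] M -0.58 z 0.0441 r 0.1146
(-24, np.float64(0.1375500718643904))
22.7583
```

```bash
sed -i 's/perp=0\./perp=.001/' h.py; python3 - <<'E'
from h import *
reseat(-20.5)
t=np.radians(39.5); arm.movel(tcp(t,.0442),velocity=.02)
b=np.load("b.npy"); f0,m0=b[:3],b[3:]
print(stroke(39.5,22.5,.0442,f0,m0,step=2,vel=.02,uf=4.5,stop=.5)); print(status.read_t())
E
```

```text
lift [ 0.51003867 -0.03332125  0.06838049] [ 0.61613973  0.14073441 -4.30784287] [-0.00861926  0.04006086 -0.05685966]
free [ 0.53029597 -0.14603255  0.06899853] [ 0.1247122  -0.20188602 -4.16631023] [-0.06261474  0.05102427  0.01922782]
down True [ 0.53028695 -0.14691661  0.04288465] [-1.2123204   0.67718517  8.25270583] [ 0.48335302 -0.20520057  0.05023256] t 26.4583
37.5 act 37.52 False T -0.20 F [-1.6  0.3  3.5] M -0.06 z 0.0439 r 0.1154
35.5 act 35.53 False T 0.08 F [-2.  -1.5  2.5] M 0.07 z 0.0439 r 0.1157
33.5 act 33.53 False T 0.00 F [-4.2 -2.1  2.9] M 0.07 z 0.0440 r 0.1156
31.5 act 31.51 False T 0.02 F [-4.3 -2.6  2.3] M 0.03 z 0.0440 r 0.1155
29.5 act 29.51 False T -0.05 F [-4.6 -1.7  2.9] M 0.04 z 0.0440 r 0.1155
27.5 act 27.52 False T 0.10 F [-3.9 -2.3  1.3] M 0.07 z 0.0440 r 0.1155
25.5 act 25.53 False T -0.02 F [-4.1 -1.9  1.9] M -0.00 z 0.0440 r 0.1155
23.5 act 23.53 False T -0.02 F [-4.7 -2.3  2. ] M -0.05 z 0.0440 r 0.1154
22.5 act 22.54 False T 0.01 F [-4.2 -2.2  2.4] M -0.04 z 0.0440 r 0.1154
(22.5, np.float64(0.012781025173384211))
29.8417
```

```bash
python3 - <<'E'
from h import *
b=np.load("b.npy"); f0,m0=b[:3],b[3:]
print(stroke(22.5,-22,.0442,f0,m0,step=2,vel=.02,uf=4.5,stop=.45)); arm.sleep(.1); print(cw(f0,m0)[0],status.read_t())
E
```

```text
20.5 act 20.55 False T 0.01 F [-5.3 -2.7  2.4] M -0.06 z 0.0440 r 0.1154
18.5 act 18.57 False T 0.03 F [-4.7 -2.4  2.5] M -0.06 z 0.0440 r 0.1153
16.5 act 16.57 False T 0.06 F [-3.8 -2.2  1.9] M -0.05 z 0.0440 r 0.1153
14.5 act 14.58 False T 0.04 F [-4.1 -2.1  2.3] M -0.07 z 0.0441 r 0.1152
12.5 act 12.58 False T 0.07 F [-4.9 -2.6  2.4] M -0.10 z 0.0441 r 0.1152
10.5 act 10.58 False T 0.02 F [-4.6 -2.5  1.7] M -0.16 z 0.0441 r 0.1152
8.5 act 8.57 False T 0.06 F [-5.8 -2.   1.9] M -0.07 z 0.0441 r 0.1151
6.5 act 6.55 False T 0.04 F [-5.1 -2.1  1.6] M -0.12 z 0.0441 r 0.1151
4.5 act 4.55 False T -0.08 F [-3.5 -0.   0.9] M -0.05 z 0.0441 r 0.1150
2.5 act 2.54 False T -0.11 F [-4.6 -0.7  1.2] M -0.16 z 0.0442 r 0.1150
0.5 act 0.54 False T -0.02 F [-4.9 -0.3  0.8] M -0.05 z 0.0442 r 0.1150
-1.5 act -1.46 False T -0.06 F [-3.8 -0.4  0.6] M -0.12 z 0.0442 r 0.1149
-3.5 act -3.47 False T -0.00 F [-3.2 -0.9  0.1] M -0.12 z 0.0442 r 0.1149
-5.5 act -5.47 False T 0.02 F [-3.5 -0.9 -0.1] M -0.12 z 0.0443 r 0.1148
-7.5 act -7.46 False T -0.01 F [-2.1 -0.9 -0.2] M -0.15 z 0.0443 r 0.1148
-9.5 act -9.46 False T 0.10 F [-1.8 -1.6 -0.6] M -0.11 z 0.0443 r 0.1148
-11.5 act -11.43 False T 0.70 F [-2.4 -4.6  0.4] M 0.13 z 0.0443 r 0.1147
(-11.5, np.float64(0.7024474604065375))
0.6452726776821228 35.8917
```

```bash
python3 - <<'E'
from h import *
b=np.load("b.npy"); f0,m0=b[:3],b[3:]
ps=-11.5
for k in range(6):
    ps-=.4; t=np.radians(ps); arm.movel(tcp(t,.0442),frame=R(t,-1),velocity=.01); arm.sleep(.05)
    v=[cw(f0,m0) for _ in range(3)]; T=np.mean([q[0] for q in v]); print(ps,T,[round(q[0],2) for q in v],v[0][1].round(1),v[0][2])
    if T>1.05: break
arm.sleep(.35); print([round(cw(f0,m0)[0],2) for _ in range(3)],status.read_t())
E
```

```text
-11.9 0.816418715148612 [np.float64(0.82), np.float64(0.82), np.float64(0.82)] [-0.5 -4.7 -0.4] 0.2713159231085075
-12.3 1.0822409580583492 [np.float64(1.08), np.float64(1.08), np.float64(1.08)] [-0.8 -6.7  0.2] 0.310991980515264
[np.float64(0.96), np.float64(0.96), np.float64(0.96)] 36.8417
```

```bash
python3 - <<'E'
from h import *
b=np.load("b.npy"); f0,m0=b[:3],b[3:]
t=np.radians(-12.55); arm.movel(tcp(t,.0442),frame=R(t,-1),velocity=.01); arm.sleep(.4)
print(cw(f0,m0)); 
t=np.radians(-8); arm.movel(tcp(t,.0444),frame=R(t,-1),velocity=.03); arm.sleep(.1); print(cw(f0,m0))
arm.movel(tcp(t,.13),velocity=.12); print(status.read_position(),status.read_wrist_force(),status.read_t())
t=np.radians(-5.6); p=tcp(t,.13,[.5954,.2665],0)
arm.goto(p,R(t,-1)); p[2]=.06; arm.movel(p,velocity=.12)
arm.sleep(.1); print(status.read_position(),p,status.read_t())
c=cams.capture("top"); cv2.imwrite("pics/pl.png",cv2.resize(c["color"][140:300,100:340],None,fx=3.3,fy=3.3))
E
```

```text
(np.float64(1.2337677393706876), array([-1.93829904, -7.02113818, -0.24298518]), np.float64(0.39980822048117637), array([ 0.50628935, -0.04973398,  0.04435422]))
(np.float64(-0.0022052272268191786), array([-0.75598599, -1.3844138 , -0.15946479]), np.float64(-0.17117705280131132), array([ 0.50502219, -0.05746282,  0.04454557]))
[ 0.50403547 -0.05759607  0.12912765] [-0.51578175  0.21697383 -3.75737851] 38.9167
[0.48174921 0.27816874 0.06121686] [0.48094885 0.27772203 0.06      ] 41.025
```

View pics/pl.png

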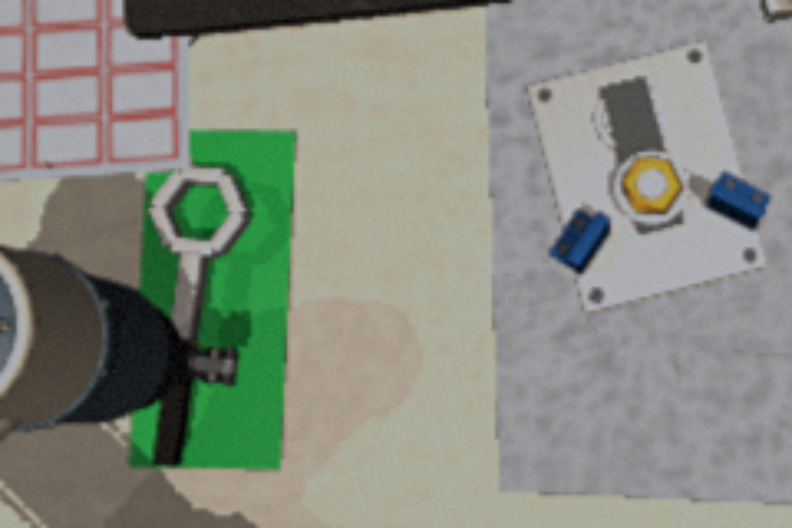

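```bash
python3 - <<'E'
from fit import *
t=np.radians(-5.6); p=tcp(t,.0055,[.5954,.2665],0)
h=arm.movel(p,velocity=.05,until_force=6); print(h,status.read_position(),status.read_wrist_force())
jaws.set_gripper(.05); arm.sleep(.2)
p[2]=.12; arm.movel(p,velocity=.12)
arm.goto([.35,.40,.25],R(t,-1)); arm.sleep(.2)
print(status.read_t(),status.read_wrist_force())
c=cams.capture("top"); cv2.imwrite("pics/end.png",cv2.resize(c["color"][120:300,120:400],None,fx=2.8,fy=2.8))
s=cams.capture("side"); cv2.imwrite("pics/ends.png",cv2.resize(s["color"][130:330,160:400],None,fx=3,fy=3))
r,_,_=fit_nut(c,.618,-.0728); print("nut",[(np.degrees(a[2])%60,f) for a,f in r[:3]])
for l in ["wrench_ring","wrench_grip","oiler","turned_part_1","ring_gauge","vee_block","mat"]:
    for x in finder.landmark_of("top",l)[:1]: print(l,np.round(x["at"],1),world(c,*x["at"]).round(4))
E
```

```text
True [0.48063536 0.277433   0.00610367] [ 0.18012971 -0.37221809  5.58962818]
44.925 [-0.92368372  0.47392892 -0.00981842]
nut [(np.float64(55.45869579173897), np.float64(0.010630384749385866)), (np.float64(57.21030271008994), np.float64(0.010650804538395219)), (np.float64(56.33742758148618), np.float64(0.010851417824074075))]
wrench_ring [171.8 210.7] [0.5872 0.2564 0.0033]
wrench_grip [159.7 253. ] [0.4756 0.2782 0.0253]
oiler [386.8 250. ] [ 0.4819 -0.2948  0.0445]
turned_part_1 [426.5 234.9] [ 0.5205 -0.3994  0.0274]
ring_gauge [426.2 210.8] [ 0.5851 -0.4086  0.0027]
vee_block [343.2 138.3] [ 0.7731 -0.1942  0.0292]
mat [159.8 230.1] [0.5336 0.2783 0.0316]
```

View pics/end.png

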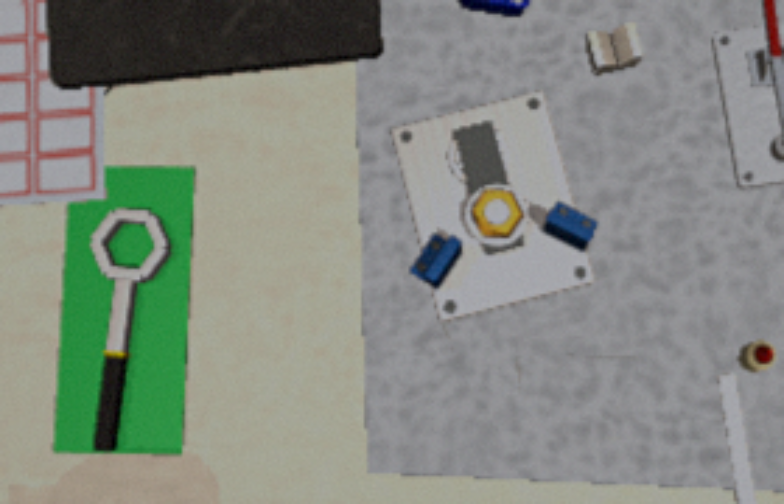

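View pics/ends.png

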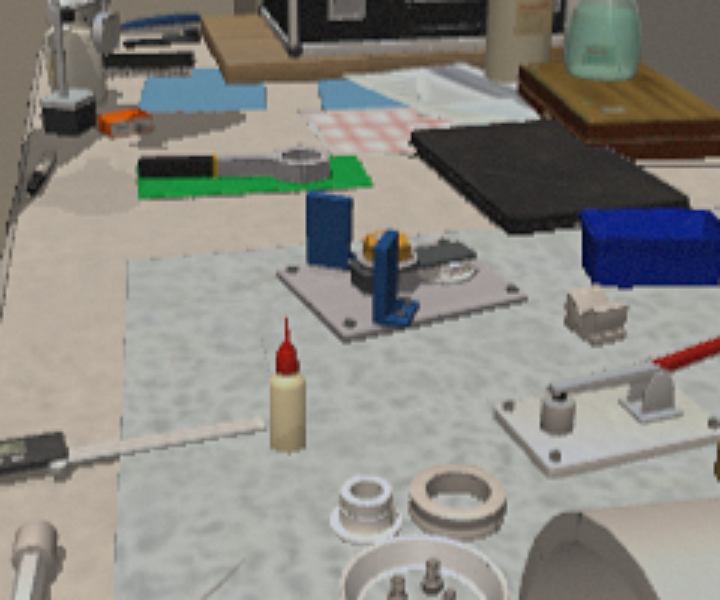

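Both views show the wrench flat on the mat, with its ring at about (131,245) in the top view. The nut is clear, the bystanders haven't moved, and the arm is away from everything.

```bash
python3 -c "
from rig import job,status
job.close_job(); print(status.read_t())"
```

```text
the job is handed in; nothing more can be done
the job is handed in; nothing more can be done
```

The nut is tightened, the wrench is back flat on the mat, and I handed the job in at about 45 s of the 72 s allowed. No verdict is reported.

- **Tightening:** I took three clockwise strokes with two lift-off reseats. The wrench went down fully each time, at the expected height for resting on the washer. The nut ran freely until it came up solid in the third stroke. I then held about 1.0 to 1.2 N m for over 0.4 s and released it.
- **Torque uncertainty:** The torque comes from the wrist force and moment. While the nut ran freely it mostly read 0 to 0.1 N m, against the stated drag of about 0.2, so the tightening figure could be off by 0.1 to 0.2 N m. That still leaves it between the 0.6 and 1.9 N m limits.
- **Nut angle:** The camera fit of the nut, before against after, agrees with a turn of about 130°. That is near the top of the stated range (106 to 132°). Summing the stroke angles gave about 132°, right at that limit, with a few degrees of uncertainty from play.
- **Final checks:** Pictures from both cameras show the wrench flat on the mat and the bystanders where they were, with the arm clear of everything. The network put the wrench ring about 8 mm from where it had reported it at the start. The pictures don't show that shift, and the wrench is well inside the mat either way.

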